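# Fill the plug lane and hold the sprung shutter half open

### The arm

A 7-joint arm with a two-finger parallel gripper is mounted at the origin on the work surface. World frame = base frame: x ahead of the robot, y to its left, z up, the work surface at z = 0. Lengths are in m, angles in rad, forces in N, time in s.
With the tool pointing down it reaches from about 0.425 to 0.875 m from the base axis. Payload 4.7 kg.
Tool frame: the origin (TCP) lies on the centre line of the jaws, within the pads' length; the fingertips stand 17 mm ahead of it and the grasp point (between the pads) lies 2 mm behind it; x points along the fingers, z is the direction in which the jaws open and shut, and the axes are right-handed (so a half turn about x gives the same grasp; the last joint's range is limited). The gripper opens to 87 mm and grips with 3 to 60 N. Pads are 19 mm wide; open, the fingers measure 117 mm over their backs; the gripper's body (75 mm by 190 mm) begins 51 mm behind the grasp point.
Start: joints at [0.014, 0.321, -0.07, 1.45, 0.023, 1.371, -0.057], TCP at [0.65, -0, 0.24] pointing down, gripper open.
Joint ranges: [-2.86, 2.86], [-0.3, 2.09], [-1.38, 1.24], [0.06, 2.45], [-1.56, 4.7], [0.09, 2.05], [-2.69, 2.69]. Speed limits (rad/s): [2.57, 2.57, 3.14, 3.14, 3.14, 3.14, 3.14].

### API

Orientations are given as a rotation vector (axis times angle).
In Python, from bench import bot gives the robot as it stands. The module is installed in compiled form; this text tells all that it offers.
- The arm moves only by the tool arm_command, never from a script. Its argument "moves" is a list of rows, each a list of 5 numbers: the closure in counts, from 0 (fully open) to 255 (shut), then the shift along the tool's x, y, z in mm, then the turn about the tool's x in rad. In form: [[gripper, x, y, z, twist], ...]. A call has 1 to 20 rows; each row shifts and turns the commanded pose from where the row before left it, along the tool's axes as they then stand; what a row does not reach is not made up. A row lasts 1/12 s, in which the tool goes at most 41.7 mm and 7.16 degrees, less where a joint would pass 70% of its speed; a pose out of reach is approached as far as the arm can. A call with a gripper value outside its range is refused whole. The fingers move at their own pace and stop on an object; "grip_force" is the grip in N (left out, the last holds). Time passes only in rows, so rows that do not move let the fingers close. It gives the time, the measured TCP pose, the force and the opening at its end, in the units of the state.
- bot.get_obs(): the state, without advancing time (a new reading comes with each control period).
- bot.capture(name): name is "scene" or "side" or "wrist"; returns a dict with "image" (480x640x3 uint8, red, green, blue), "depth" (480x640 float32, m along the optical axis (not along the pixel's ray), 0 where there is no reading), "fx", "fy", "cx", "cy" (pixels), "origin" and "orientation" of the camera in the world. Camera axes: x right, y down, z forward; pixel columns grow to the right and rows downward; lengths in m; the calibration is good to about 2 mm. A picture is of the moment at which its call begins.
- bot.close_job(): hands the job in, once; it reports no verdict.
The state is a dict: "t": time; "joint_positions": joint angles; "qvel": joint speeds; "joint_torque": joint torques, N m; "tool_pos": TCP position; "tool_rot": TCP orientation; "force": force on the tool from outside, world axes, zero at the start; "torque": the same for the moment, N m; "opening": opening from 0.0 (shut) to 1.0 (fully open).
Only numpy, scipy, OpenCV 4.12 (cv2) and the standard library are available. Lean on these libraries where they do the work, as an engineer would, in place of code of your own. Each camera call takes 0.05 s, during which the arm holds its last target.

### The job

Slide the three upright ash plugs along the bench, without lifting or toppling them, one after another into the lane between the guide rails, so that they stand in single file wholly between the straight rails with the leading one up against the closed shutter. Then slide the sprung shutter open to half its travel, where its pointer meets the long middle mark, so that the leading plug can be seen but not slip out, never letting it go beyond three-quarters open. Finish while still holding the shutter there against its spring, and leave the other things on the bench where they are.

Things in the scene. Friction and masses are not known exactly. Their poses are not given: they have to be found in the camera images.
- feeder: Feeder, fixed. Origin: bench surface, mid-lane, at the closed shutter's front face. Its y axis runs from the shutter back along the lane to the open mouth (plugs are fed towards -y); its x axis is the way the shutter opens. Two straight rails, 10 mm wide, 14 mm high, inner faces at x = -25 and +25 mm, from y = 2 to 160 mm, then flaring out to the mouth. The bench top is the lane's floor.
- lane_mouth (a point): Middle of the flared mouth of the lane, on the bench, at y = 196 mm in the feeder's frame; the mouth is about 94 mm wide here and narrows to the 50 mm lane at y = 160 mm.
- shutter (a joint): Opening of the sprung shutter in m: 0 closed, 0.060 fully open, so half travel is 0.030. It slides along the feeder's +x. A spring pushes it closed: 4 N at 0, rising 2 N for each 10 mm (10 N at half, 16 N fully open); it snaps shut if let go.
- shutter_tab (a point): Grip point on the shutter's upright dark wooden tab, 85 mm above the bench; moves with it. Tab: 14 mm (feeder x) by 26 mm (feeder y), from 48 to 100 mm above the bench, at feeder x = 0, y = -22 mm when closed. The steel shutter plate, 64 mm wide and 52 mm high, closes the lane's end at feeder y = 0; a pointer on its far side travels over the marks.
- half_mark (a point): Middle, longest of three marks, 50 mm above the bench: the pointer meets it at half travel (short marks: closed, fully open). The mark strip, a 56 mm high stop post at feeder x = -47 mm and a 46 mm high spring tube (x = 80 to 190 mm) stand behind the shutter, feeder y = -65 to -5 mm.
- plug1_mid (a point): Centre (30 mm above its foot) of one of three identical upright turned ash plugs: plain cylinder 44 mm across and 60 mm tall with a shallow groove near the top, 65 g, standing on the bench before the mouth of the lane. Its z axis is its own axis.
- plug2_mid (a point): Centre (30 mm above its foot) of one of three identical upright turned ash plugs: plain cylinder 44 mm across and 60 mm tall with a shallow groove near the top, 65 g, standing on the bench before the mouth of the lane. Its z axis is its own axis.
- plug3_mid (a point): Centre (30 mm above its foot) of one of three identical upright turned ash plugs: plain cylinder 44 mm across and 60 mm tall with a shallow groove near the top, 65 g, standing on the bench before the mouth of the lane. Its z axis is its own axis.
- head_mid (a point): Bystander, to be left alone; this point is its centre: rosewood mallet head, a block 60 x 230 x 60 mm.
- pad_mid (a point): Bystander, to be left alone; this point is its centre: grey rubber face pad, a disc 60 mm across, 8 mm thick.
- tap_mid (a point): Bystander, to be left alone; this point is its centre: steel thread tap lying down, 127 mm long, 10 mm thick.
- wedge_mid (a point): Bystander, to be left alone; this point is its centre: small turned ash wedge, a cone 32 mm across at the foot, 18 mm at the top, only 40 mm tall; NOT one of the plugs.
- ferrule_mid (a point): Bystander, to be left alone; this point is its centre: thin brass ring, 42 mm outside, 25 mm tall.
- hammer_mid (a point): Bystander, to be left alone; this point is near its middle: hammer lying down, wooden handle, steel head.
Mind the look-alikes: they are no part of the job. What is shaped like the part that bears plug2_mid but black is not meant.

How it is judged:
On the way, in this order (a step that is already met when the one before it is completed fails the run):
1. all three plugs stand in single file between the rails, the leading one at the shutter, the shutter still closed (x of plug1_mid in the frame of feeder between -0.008 and 0.008 m and y of plug1_mid in the frame of feeder between 0.012 and 0.142 m and angle between each of plug1_mid, plug2_mid, plug3_mid's own z axis and vertical below 0.15 rad and x of plug2_mid in the frame of feeder between -0.008 and 0.008 m and y of plug2_mid in the frame of feeder between 0.012 and 0.142 m and x of plug3_mid in the frame of feeder between -0.008 and 0.008 m and y of plug3_mid in the frame of feeder between 0.012 and 0.142 m and y of any of plug1_mid, plug2_mid, plug3_mid in the frame of feeder below 0.032 m and value of joint shutter below 0.006 m), for 0.2 s.
2. the shutter is held at half travel (value of joint shutter between 0.0245 and 0.0355 m), for 0.5 s.
At the end, for the whole second after the job is handed in: The robot is holding the shutter (over 3 N on it), still, at 30 mm of its 60 mm travel, within 5.5 mm; all three plugs stand upright wholly between the straight rails (centres within 8 mm of the lane's middle line and under 142 mm from the shutter face), the leading one within 10 mm of the shutter (all of step 2 and x of plug1_mid in the frame of feeder between -0.008 and 0.008 m and y of plug1_mid in the frame of feeder between 0.012 and 0.142 m and angle between each of plug1_mid, plug2_mid, plug3_mid's own z axis and vertical below 0.15 rad and x of plug2_mid in the frame of feeder between -0.008 and 0.008 m and y of plug2_mid in the frame of feeder between 0.012 and 0.142 m and x of plug3_mid in the frame of feeder between -0.008 and 0.008 m and y of plug3_mid in the frame of feeder between 0.012 and 0.142 m and y of any of plug1_mid, plug2_mid, plug3_mid in the frame of feeder below 0.032 m and contact force between any of the fingers, the arm and shutter above 3 N and velocity of joint shutter between -0.01 and 0.01 m/s); the arm keeps its last pose, push and grip.
It fails at once if the shutter goes beyond three-quarters open (over 47 mm) (value of joint shutter above 0.047 m).
It fails at once if a plug is toppled or lifted more than 15 mm (angle between any of plug1_mid, plug2_mid, plug3_mid's own z axis and vertical above 0.6 rad or height (world z) of any of plug1_mid, plug2_mid, plug3_mid above 0.045 m).
It fails at once if a bystander is moved more than 30 mm (distance of any of head_mid, pad_mid, tap_mid, wedge_mid, ferrule_mid, hammer_mid from where it was at the start of the episode above 0.03 m).
It also fails if it takes over 69 s, if anything falls off the work surface, if the arm or the gripper's body presses on something with over 40 N, if the wrist force passes 120 N, or if a joint passes its speed limit or range.

## Working session

There is one attempt and no reset: what is moved stays moved. The work goes in short steps, Python scripts to look and compute and a tool call to move; the robot and the scene stay as the last step left them, time stands still between calls to the robot, and variables do not carry over. Pictures are saved under pics/ and viewed, and the job is handed in when it is done.

Besides the shell and the picture viewer there is one more tool, called after "Emit:" as name([rows], argument=value, ...), one row to a line, values as JSON. arm_command: Moves the arm, as the interface text tells. Its arguments: {"type":"object","properties":{"moves":{"type":"array"},"grip_force":{"type":"number"}},"required":["moves"]}

```bash
mkdir -p pics
cat > h.py <<'E'
import numpy as np, cv2
from bench import bot
from scipy.spatial.transform import Rotation as R
def cap(n,fn):
    c=bot.capture(n); cv2.imwrite('pics/'+fn+'.png',c['image'][:,:,::-1]); np.savez('/tmp/'+fn+'.npz',**c); return c
def rot(c):
    o=np.array(c['orientation'],float)
    return o if o.shape==(3,3) else R.from_rotvec(o).as_matrix()
def pts(c):
    d=c['depth'];v,u=np.mgrid[:480,:640]
    p=np.stack([(u-c['cx'])/c['fx']*d,(v-c['cy'])/c['fy']*d,d],-1)
    return p@rot(c).T+c['origin']
def ray(c,u,v,z):
    r=rot(c)@np.array([(u-c['cx'])/c['fx'],(v-c['cy'])/c['fy'],1]);o=np.array(c['origin'])
    return o+r*(z-o[2])/r[2]
E
python3 - <<'E'
from h import *
for n in ['scene','side','wrist']:
    c=cap(n,n+'0'); print(n,c['origin'],c['orientation'],c['fx'])
o=bot.get_obs();print(o)
E
```

```text
scene [1.51613044 0.12539185 0.85418475] [-1.62605521 -1.78233641  0.85279184] 555.885871971423
side [0.18601787 1.19555945 0.83302809] [-0.39630503  2.56664275 -1.44753457] 578.149936562121
wrist [0.6493517  0.06943034 0.38252531] [ 2.88486817e+00 -4.90330672e-04 -2.16433246e-03] 421.24613066996477
{'t': 0.15, 'joint_positions': array([ 0.01408821,  0.32166113, -0.07009228,  1.45138581,  0.02263473,
        1.37080996, -0.05687139]), 'qvel': array([ 6.28835794e-04, -2.17334993e-03, -9.10127120e-05, -1.59444298e-03,
        2.64174760e-03,  5.34948273e-04,  6.80734085e-04]), 'joint_torque': array([ 2.16972071e-04, -4.91794288e+01, -4.04079035e-01, -3.12878716e+01,
       -6.39387709e-02,  4.04033612e-02,  9.90178205e-05]), 'tool_pos': array([ 6.49606833e-01, -4.46999298e-05,  2.38711863e-01]), 'tool_rot': array([-1.54467064e-04,  1.57226952e+00, -3.09161552e-05]), 'force': array([-0.22106489, -0.00577569,  0.98071952]), 'torque': array([-0.03272683, -0.03513822,  0.03920041]), 'opening': 1.0027368634586555}
```

View pics/scene0.png

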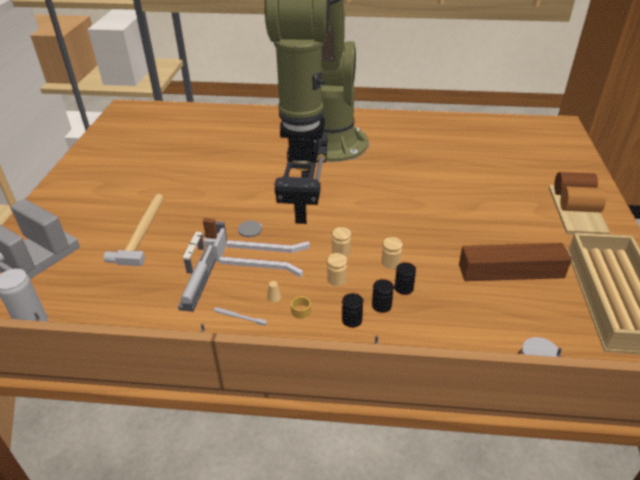

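View pics/side0.png

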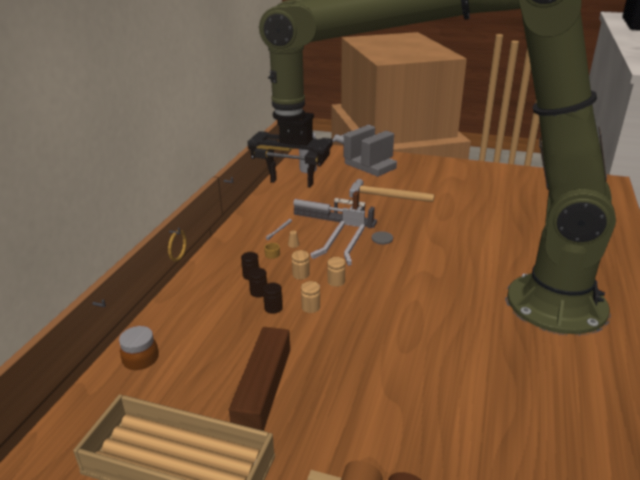

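View pics/wrist0.png

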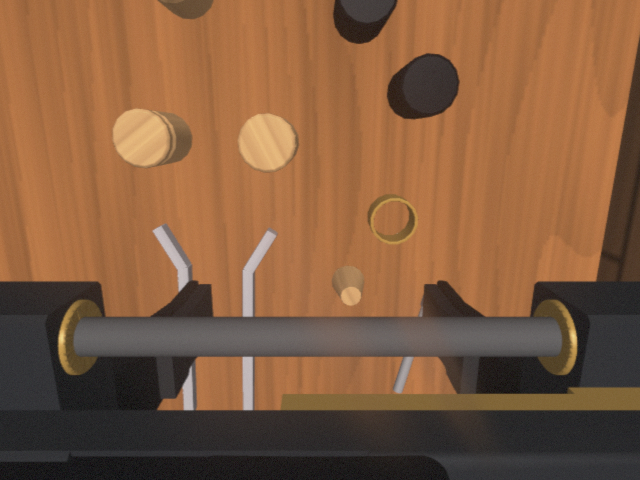

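Run:
```python
from h import *
for n in ['scene0','side0','wrist0']:
    c=dict(np.load('/tmp/'+n+'.npz')); P=pts(c); im=c['image'].astype(int)
    print(n)
    ok=(c['depth']>0)&(P[...,0]>.35)&(P[...,0]<.98)&(abs(P[...,1])<.4)
    # plug tops
    for nm,zl,zh in [('z54-66',.054,.066),('z74-103',.085,.103),('z8-18',.009,.018)]:
        m=(ok&(P[...,2]>zl)&(P[...,2]<zh)).astype(np.uint8)
        k,l,st,ce=cv2.connectedComponentsWithStats(m)
        for i in range(1,k):
            if st[i,4]>40:
                q=P[l==i]; (cx,cy),(w,h),a=cv2.minAreaRect((q[:,:2]*1000).astype(np.float32))
                print(nm,st[i],ce[i].round(),'rect',round(cx),round(cy),round(w),round(h),round(a,1),'med',np.median(q,0).round(4),'rgb',im[l==i].mean(0).round())
```

```text
scene0
z54-66 [332 227  19  14 204] [341. 233.] rect 518 64 42 43 88.7 med [0.5215 0.0635 0.06  ] rgb [217. 180. 125.]
z54-66 [204 231  14   8  51] [211. 235.] rect 553 -232 14 28 20.3 med [ 0.5522 -0.2309  0.0598] rgb [89. 59. 41.]
z54-66 [382 237  20  15 217] [392. 243.] rect 546 179 43 44 46.0 med [0.5476 0.1806 0.06  ] rgb [217. 180. 125.]
z54-66 [461 244  34  21 568] [478. 254.] rect 563 370 65 68 8.2 med [0.5662 0.3681 0.06  ] rgb [122.  75.  46.]
z54-66 [327 253  20  15 234] [336. 260.] rect 612 60 43 42 40.8 med [0.6141 0.0611 0.0599] rgb [219. 182. 127.]
z54-66 [395 261  21  16 250] [405. 269.] rect 628 209 43 41 72.8 med [0.6298 0.2084 0.06  ] rgb [52. 43. 38.]
z54-66 [372 278  22  17 278] [383. 286.] rect 684 162 43 44 37.0 med [0.6872 0.1621 0.0598] rgb [52. 43. 38.]
z54-66 [341 292  22  18 293] [352. 300.] rect 731 101 43 43 80.2 med [0.7338 0.1013 0.0598] rgb [49. 41. 37.]
z54-66 [  65  361  460   39 1961] [296. 380.] rect 933 0 8 800 0.0 med [0.933 0.018 0.06 ] rgb [125.  88.  57.]
z74-103 [202 218  13   9 102] [208. 222.] rect 546 -234 26 20 84.3 med [ 0.5511 -0.2337 
[... 5308 characters left out ...]
51.]
z8-18 [376 208  38  32 137] [401. 230.] rect 721 -13 36 17 35.6 med [ 0.727  -0.0177  0.0136] rgb [120.  89.  50.]
z8-18 [153 225  37  67 770] [174. 256.] rect 517 -41 17 63 18.1 med [ 0.5184 -0.0388  0.0125] rgb [182. 172. 171.]
z8-18 [ 243  230   34   87 1008] [254. 272.] rect 590 -57 88 21 73.0 med [ 0.5876 -0.0538  0.0126] rgb [186. 175. 174.]
z8-18 [334 270  30  22 161] [347. 277.] rect 677 -63 28 17 6.9 med [ 0.6756 -0.0576  0.0135] rgb [158. 120.  83.]
z8-18 [243 357  11  53 562] [248. 383.] rect 580 -172 61 10 87.5 med [ 0.5798 -0.1707  0.0126] rgb [183. 173. 174.]
z8-18 [183 364  12  46 377] [189. 391.] rect 519 -177 52 11 87.6 med [ 0.5205 -0.1815  0.0126] rgb [172. 164. 165.]
```

Run:
```python
from h import *
for n,(x0,y0,x1,y1) in [('scene0',(160,170,480,350)),('side0',(220,160,440,340))]:
    im=cv2.imread('pics/'+n+'.png')[y0:y1,x0:x1]
    s=800/(x1-x0); im=cv2.resize(im,None,fx=min(s,600/(y1-y0)),fy=min(s,600/(y1-y0)),interpolation=cv2.INTER_CUBIC)
    cv2.imwrite('pics/crop_'+n+'.png',im); print(im.shape)
```

```text
(450, 800, 3)
(600, 733, 3)
```

Run:
```python
from h import *
for n in ['scene0','side0','wrist0']:
    c=dict(np.load('/tmp/'+n+'.npz')); P=pts(c)
    for lo,hi in [(.49,.55),(.555,.61)]:
        m=(c['depth']>0)&(P[...,2]>.0115)&(P[...,2]<.016)&(P[...,0]>lo)&(P[...,0]<hi)&(P[...,1]>-.21)&(P[...,1]<-.08)
        q=P[m]
        if len(q)<20: continue
        vx,vy,x0,y0=cv2.fitLine((q[:,:2]*1000).astype(np.float32),cv2.DIST_HUBER,0,.01,.01).ravel()
        a=np.arctan(vx/vy); print(n,lo,len(q),'angle dx/dy',a.round(4),'x at y=-150mm',(x0+(-150-y0)*vx/vy).round(1), 'spread',np.ptp(q[:,0]).round(4), q[:,1].min().round(4))
    # plate top: z ~ .052, tab
    m=(c['depth']>0)&(P[...,2]>.046)&(P[...,2]<.054)&(P[...,0]>.48)&(P[...,0]<.60)&(P[...,1]>-.3)&(P[...,1]<-.18)
    q=P[m]
    if len(q): print('plate',len(q),np.percentile(q[:,0],[1,50,99]).round(4),np.percentile(q[:,1],[1,50,99]).round(4))
    m=(c['depth']>0)&(P[...,2]>.055)&(P[...,2]<.105)&(P[...,0]>.48)&(P[...,0]<.60)&(P[...,1]>-.3)&(P[...,1]<-.18)
    q=P[m]
    if len(q): print('tab',len(q),q.min(0).round(4),q.max(0).round(4))
```

```text
scene0 0.49 166 angle dx/dy 0.0469 x at y=-150mm 521.3 spread 0.0191 -0.2091
scene0 0.555 178 angle dx/dy 0.0545 x at y=-150mm 580.9 spread 0.0183 -0.2095
plate 290 [0.4992 0.5562 0.5977] [-0.2783 -0.2417 -0.2123]
tab 261 [ 0.494  -0.2563  0.055 ] [ 0.5785 -0.2158  0.1049]
side0 0.49 69 angle dx/dy 0.0118 x at y=-150mm 521.2 spread 0.0354 -0.2097
side0 0.555 75 angle dx/dy 0.0439 x at y=-150mm 579.9 spread 0.0177 -0.2098
plate 140 [0.4946 0.5439 0.5974] [-0.2787 -0.2194 -0.2045]
tab 128 [ 0.4946 -0.2482  0.0551] [ 0.5561 -0.2026  0.1012]
wrist0 0.49 326 angle dx/dy 0.1372 x at y=-150mm 524.2 spread 0.012 -0.2016
wrist0 0.555 687 angle dx/dy 0.0436 x at y=-150mm 580.6 spread 0.0148 -0.2016
```

View pics/crop_scene0.png

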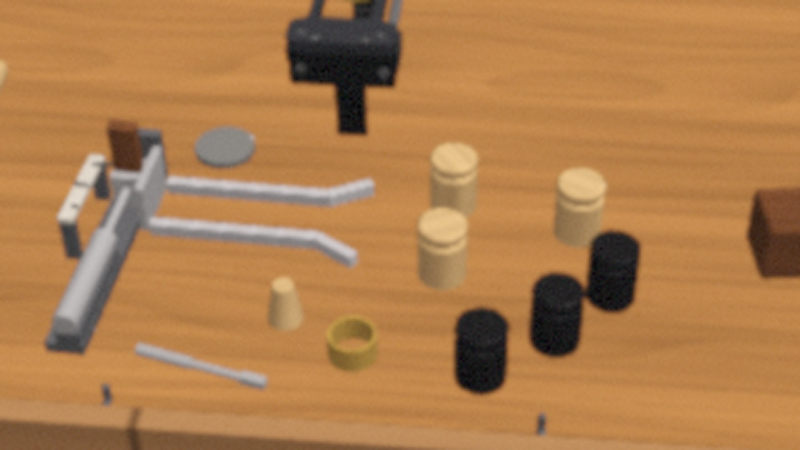

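View pics/crop_side0.png

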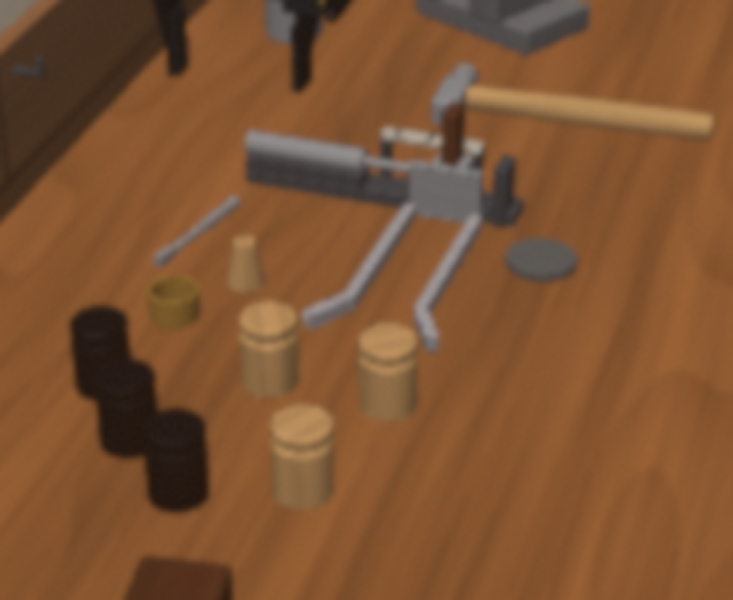

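Emit:
arm_command([
  [0, 5, 12, -27, 0.009],
  [0, 10, 12, -27, 0.009],
  [0, 15, 12, -27, 0.009],
  [0, 15, 12, -27, 0.009],
  [0, 15, 12, -27, 0.009],
  [0, 20, 0, 0, 0],
  [0, 10, 0, 0, 0],
  [0, 0, 0, 0, 0],
], grip_force=8)

```text
t: 0.82
tool_pos: [0.5146, 0.0619, 0.1473]
tool_rot: [0.034, 1.574, -0.036]
force: [0.3, -0.3, -0.4]
opening: 1.0
```

```bash
cat >> h.py <<'E'
O=np.array([.548,-.211]);th=.045
Y=np.array([np.sin(th),np.cos(th)]);X=np.array([np.cos(th),-np.sin(th)])
def fd(p): d=np.array(p)[:2]-O; return (d@X*1000).round(1),(d@Y*1000).round(1)
def st():
    o=bot.get_obs();print('t',round(o['t'],2),'f',fd(o['tool_pos']),'z',(o['tool_pos'][2]*1000).round(1),'rot',o['tool_rot'].round(3),'F',o['force'].round(1),'op',round(o['opening'],3))
def tops(c):
    P=pts(c);im=c['image'].astype(int)
    m=((c['depth']>0)&(P[...,2]>.054)&(P[...,2]<.066)&(im[...,0]-im[...,2]>55)&(im[...,0]>140)&(P[...,0]>.4)&(P[...,0]<.7)).astype(np.uint8)
    k,l,s,ce=cv2.connectedComponentsWithStats(m)
    for i in range(1,k):
        if s[i,4]>60:
            q=P[l==i];(a,b),r=cv2.minEnclosingCircle((q[:,:2]*1000).astype(np.float32));print('top px',ce[i].round(),'n',s[i,4],'world',round(a),round(b),'r',round(r),'feeder',fd([a/1000,b/1000]))
E
python3 - <<'E'
from h import *
st()
tops(cap('wrist','wrist1')); 
c=cap('scene','scene1');tops(c)
E
```

```text
t 0.82 f (np.float64(-45.7), np.float64(271.1)) z 147.3 rot [ 0.034  1.574 -0.036] F [ 0.3 -0.3 -0.4] op 1.0
top px [365.  32.] n 5160 world 544 182 r 22 feeder (np.float64(-22.0), np.float64(392.3))
top px [485. 248.] n 4335 world 611 62 r 22 feeder (np.float64(50.6), np.float64(276.1))
top px [321. 249.] n 4289 world 516 65 r 22 feeder (np.float64(-44.0), np.float64(274.8))
top px [341. 233.] n 198 world 518 64 r 23 feeder (np.float64(-42.5), np.float64(273.3))
top px [600. 253.] n 500 world 584 659 r 131 feeder (np.float64(-3.2), np.float64(870.3))
top px [392. 243.] n 218 world 544 180 r 24 feeder (np.float64(-21.2), np.float64(390.2))
top px [486. 245.] n 63 world 534 392 r 58 feeder (np.float64(-41.4), np.float64(601.5))
top px [336. 260.] n 237 world 611 61 r 24 feeder (np.float64(50.2), np.float64(275.0))
```

Emit:
arm_command([
  [0, 35, 3, 2, 0],
  [0, 35, 0, 0, 0],
  [0, 25, 0, 0, 0],
  [0, 12, 0, 0, 0],
  [120, 0, 0, 0, 0],
  [180, 0, 0, 0, 0],
  [220, 0, 0, 0, 0],
  [220, 0, 0, 0, 0],
  [220, 0, 0, 0, 0],
  [220, 0, 0, 0, 0],
])

```text
t: 1.75
tool_pos: [0.5192, 0.0654, 0.0438]
tool_rot: [0.036, 1.568, -0.035]
force: [-0.1, -0.5, 0.8]
opening: 0.633
```

Run:
```python
from h import *
st()
c=cap('wrist','wrist2');tops(c)
```

```text
t 1.75 f (np.float64(-41.2), np.float64(274.8)) z 43.8 rot [ 0.036  1.568 -0.035] F [-0.1 -0.5  0.8] op 0.633
top px [387.  14.] n 3059 world 543 170 r 18 feeder (np.float64(-21.8), np.float64(380.2))
top px [615. 289.] n 506 world 616 79 r 12 feeder (np.float64(54.8), np.float64(293.3))
top px [310. 301.] n 3054 world 517 75 r 19 feeder (np.float64(-43.8), np.float64(284.3))
top px [311. 373.] n 3528 world 516 60 r 21 feeder (np.float64(-43.9), np.float64(269.2))
```

View pics/wrist2.png

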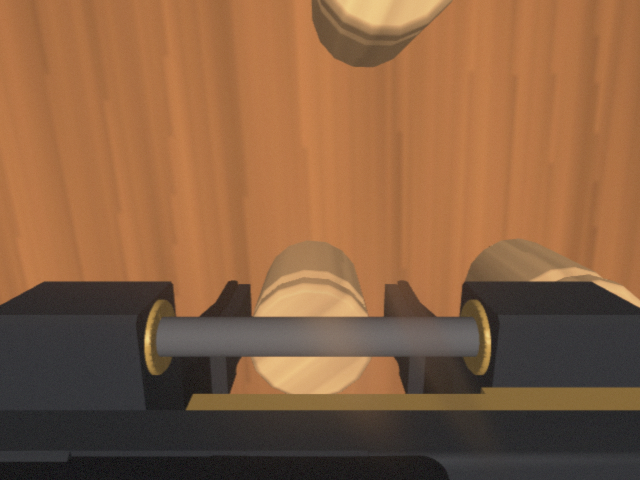

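Emit:
arm_command([
  [255, 2, 0, -2, 0],
  [255, 0, 0, 0, 0],
  [255, 0, 0, 0, 0],
  [255, 0, 0, 0, 0],
  [255, 0, 0, 0, 0],
  [255, 0, 0, 0, 0],
])

```text
t: 2.3
tool_pos: [0.5169, 0.0655, 0.0411]
tool_rot: [0.035, 1.569, -0.035]
force: [0.2, -0.1, 5.4]
opening: 0.502
```

Run:
```python
from h import *
st()
```

```text
t 2.3 f (np.float64(-43.6), np.float64(274.8)) z 41.1 rot [ 0.035  1.569 -0.035] F [ 0.2 -0.1  5.4] op 0.502
```

Emit:
arm_command([
  [255, -1, -8, 0, 0],
  [255, 0, -16, 0, 0],
  [255, 0, -16, 0, 0],
  [255, 0, -6, 10, 0],
  [255, 0, -7, 16, 0],
  [255, 0, -7, 14, 0],
  [255, 0, 0, 3, 0],
  [255, 0, 0, 0, 0],
  [255, 0, 0, 0, 0],
])

```text
t: 3.05
tool_pos: [0.5562, 0.003, 0.0413]
tool_rot: [0.035, 1.571, -0.036]
force: [0.5, -0.3, 1.1]
opening: 0.497
```

Run:
```python
from h import *
st()
for n in ('wrist','scene','side'):
    c=cap(n,n+'3');tops(c)
im=cv2.imread('pics/side3.png')[160:340,230:430];a=cv2.resize(im,None,fx=2,fy=2.2)
im=cv2.imread('pics/scene3.png')[170:330,160:420];b=cv2.resize(im,(400,396))
cv2.imwrite('pics/ab3.png',np.hstack([a,b]))
```

```text
t 3.05 f (np.float64(-1.4), np.float64(214.2)) z 41.3 rot [ 0.035  1.571 -0.036] F [ 0.5 -0.3  1.1] op 0.497
top px [490. 157.] n 16659 world 610 62 r 22 feeder (np.float64(50.0), np.float64(275.7))
top px [317. 304.] n 2226 world 556 14 r 17 feeder (np.float64(-2.2), np.float64(224.8))
top px [318. 376.] n 3864 world 556 -3 r 21 feeder (np.float64(-1.8), np.float64(208.4))
top px [600. 253.] n 500 world 584 656 r 130 feeder (np.float64(-2.7), np.float64(867.9))
top px [392. 243.] n 219 world 545 180 r 23 feeder (np.float64(-20.7), np.float64(390.4))
top px [336. 260.] n 236 world 611 61 r 23 feeder (np.float64(50.6), np.float64(274.4))
top px [328. 249.] n 64 world 555 15 r 17 feeder (np.float64(-2.9), np.float64(225.8))
top px [300. 255.] n 143 world 612 63 r 24 feeder (np.float64(51.4), np.float64(276.4))
top px [310. 287.] n 189 world 545 184 r 25 feeder (np.float64(-20.5), np.float64(394.5))
top px [220. 427.] n 678 world 586 645 r 122 feeder (np.float64(-0.3), np.float64(856.5))
top px [145. 470.] n 372 world 634 720 r 66 feeder (np.float64(43.9), np.float64(934.0))
```

View pics/ab3.png

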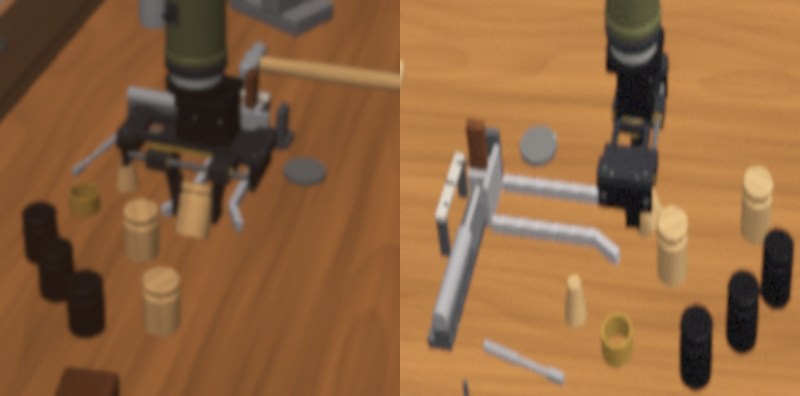

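View pics/wrist3.png

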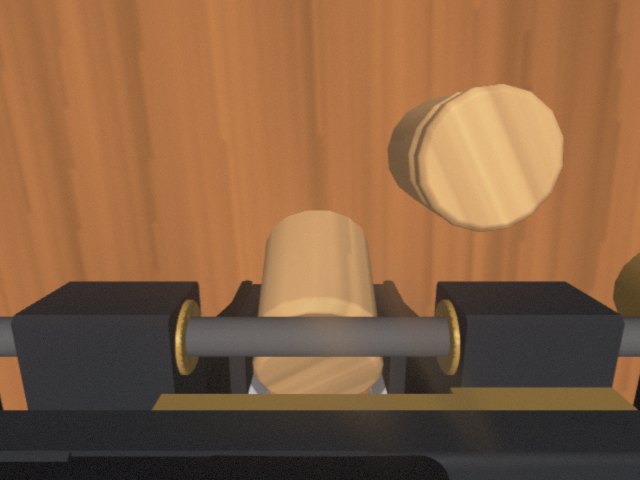

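Run:
```python
from h import *
c=dict(np.load('/tmp/wrist3.npz'));P=pts(c)
for u in (300,318,335):
    print([tuple((P[v,u]*1000).round(0)) for v in (220,240,260,280,300,310,360,370,380,390)])
c=dict(np.load('/tmp/side3.npz'))
im=cv2.imread('pics/side3.png')[220:290,280:360];cv2.imwrite('pics/s3.png',cv2.resize(im,None,fx=8,fy=8,interpolation=cv2.INTER_CUBIC))
```

```text
[(np.float64(551.0), np.float64(40.0), np.float64(24.0)), (np.float64(551.0), np.float64(34.0), np.float64(34.0)), (np.float64(551.0), np.float64(29.0), np.float64(41.0)), (np.float64(551.0), np.float64(25.0), np.float64(52.0)), (np.float64(551.0), np.float64(21.0), np.float64(58.0)), (np.float64(551.0), np.float64(17.0), np.float64(59.0)), (np.float64(550.0), np.float64(4.0), np.float64(66.0)), (np.float64(550.0), np.float64(-1.0), np.float64(64.0)), (np.float64(549.0), np.float64(-8.0), np.float64(60.0)), (np.float64(549.0), np.float64(-14.0), np.float64(56.0))]
[(np.float64(558.0), np.float64(40.0), np.float64(26.0)), (np.float64(557.0), np.float64(34.0), np.float64(35.0)), (np.float64(557.0), np.float64(29.0), np.float64(44.0)), (np.float64(557.0), np.float64(24.0), np.float64(51.0)), (np.float64(557.0), np.float64(21.0), np.float64(59.0)), (np.float64(557.0), np.float64(17.0), np.float64(59.0)), (np.float64(556.0), np.float64(3.0), np.float64(66.0)), (np.float64(556.0), np.float64(-2.0), np.float64(63.0)), (np.float64(555.0), np.float64(-8.0), np.float64(59.0)), (np.float64(555.0), np.float64(-15.0), np.float64(55.0))]
[(np.float64(564.0), np.float64(39.0), np.float64(24.0)), (np.float64(564.0), np.float64(34.0), np.float64(34.0)), (np.float64(563.0), np.float64(29.0), np.float64(43.0)), (np.float64(563.0), np.float64(24.0), np.float64(50.0)), (np.float64(562.0), np.float64(20.0), np.float64(57.0)), (np.float64(562.0), np.float64(17.0), np.float64(59.0)), (np.float64(561.0), np.float64(3.0), np.float64(66.0)), (np.float64(561.0), np.float64(-3.0), np.float64(62.0)), (np.float64(561.0), np.float64(-8.0), np.float64(60.0)), (np.float64(561.0), np.float64(-15.0), np.float64(56.0))]
```

View pics/s3.png

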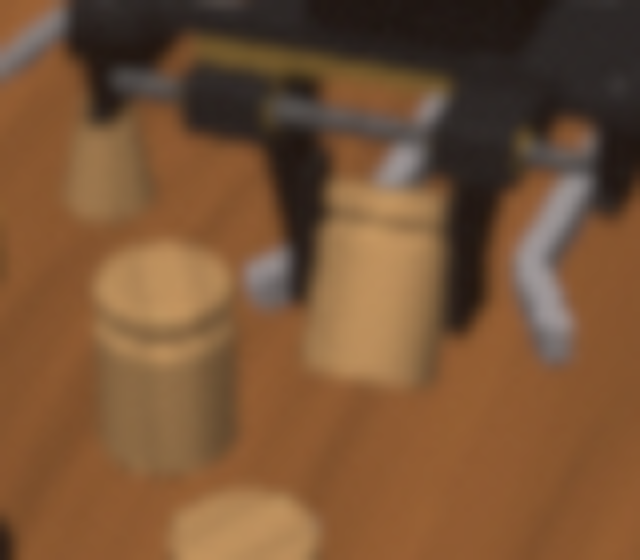

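Emit:
arm_command([
  [255, 0, 3, 0, 0],
  [255, 1, 3, 0, 0],
  [255, 1, 3, 0, 0],
  [255, 1, 3, 0, 0],
  [255, 0, 0, 0, 0],
])

```text
t: 3.62
tool_pos: [0.5565, 0.0168, 0.0383]
tool_rot: [0.035, 1.571, -0.034]
force: [-1.8, -0.3, 3.1]
opening: 0.497
```

```bash
cat >> h.py <<'E'
def tilt(fn,us=(305,318,330)):
    c=cap('wrist',fn);P=pts(c)
    for u in us:
        print([(int(P[v,u,1]*1000),int(P[v,u,2]*1000)) for v in range(200,316,12)],[(int(P[v,u,1]*1000),int(P[v,u,2]*1000)) for v in (360,370,380,390)])
E
python3 - <<'E'
from h import *
st();tilt('w4')
E
```

```text
t 3.62 f (np.float64(-1.7), np.float64(227.9)) z 38.3 rot [ 0.035  1.571 -0.034] F [-1.8 -0.3  3.1] op 0.497
[(58, 0), (52, 0), (50, 14), (47, 23), (45, 31), (42, 39), (41, 47), (38, 52), (36, 56), (35, 65)] [(16, 62), (12, 61), (8, 60), (3, 58)]
[(57, -1), (52, 0), (50, 13), (47, 22), (45, 32), (42, 39), (40, 46), (38, 52), (36, 58), (35, 65)] [(16, 62), (12, 61), (7, 59), (3, 58)]
[(57, 0), (52, 0), (49, 13), (47, 22), (44, 31), (42, 39), (40, 46), (38, 52), (35, 56), (35, 65)] [(16, 63), (12, 62), (7, 59), (3, 59)]
```

Emit:
arm_command([
  [255, 0.5, 2, 0, 0],
  [255, 0.5, 2, 0, 0],
  [255, 0, 0, 0, 0],
  [90, 0, 0, 0, 0],
  [90, 0, 0, 0, 0],
  [90, 0, 0, 0, 0],
  [90, 0, 0, 0, 0],
])

```text
t: 4.25
tool_pos: [0.5574, 0.0196, 0.0374]
tool_rot: [0.035, 1.57, -0.035]
force: [0.1, -0.6, 0.2]
opening: 0.633
```

Run:
```python
from h import *
st();tilt('w5')
```

```text
t 4.25 f (np.float64(-1.0), np.float64(230.8)) z 37.4 rot [ 0.035  1.57  -0.035] F [ 0.1 -0.6  0.2] op 0.633
[(61, 0), (55, 0), (53, 13), (53, 32), (51, 45), (51, 58), (47, 58), (44, 59), (39, 56), (36, 59)] [(17, 58), (14, 59), (-27, 0), (-33, -1)]
[(60, -2), (55, 0), (53, 15), (53, 35), (53, 51), (51, 59), (47, 57), (44, 60), (40, 59), (35, 58)] [(17, 58), (14, 59), (-27, -1), (-33, -1)]
[(60, -1), (55, 0), (52, 12), (53, 34), (51, 45), (51, 57), (47, 57), (43, 58), (40, 59), (35, 58)] [(17, 57), (14, 58), (-28, -1), (-34, -1)]
```

View pics/w5.png

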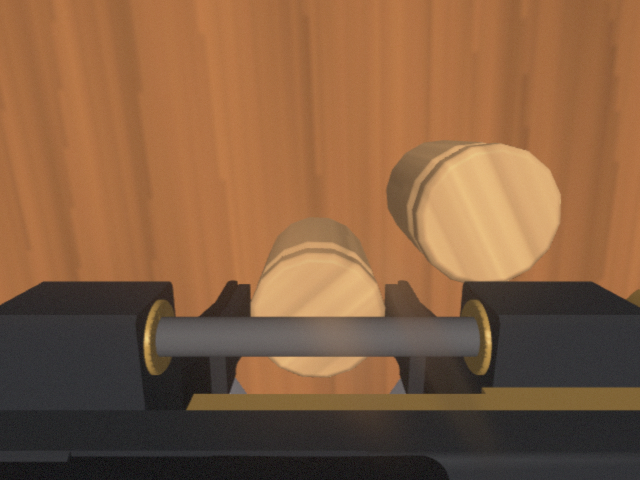

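Emit:
arm_command([
  [90, 0, 6, 0, 0],
  [90, 0, 5, 0, 0],
  [90, 0, 0, 0, 0],
  [255, 0, 0, 0, 0],
  [255, 0, 0, 0, 0],
  [255, 0, 0, 0, 0],
  [255, 0, 0, 0, 0],
  [255, 0, 0, 0, 0],
], grip_force=10)

```text
t: 4.97
tool_pos: [0.5578, 0.0303, 0.0376]
tool_rot: [0.036, 1.57, -0.036]
force: [-0.6, 0.8, 0.0]
opening: 0.497
```

Run:
```python
from h import *
st();tilt('w6')
```

```text
t 4.97 f (np.float64(-1.1), np.float64(241.5)) z 37.6 rot [ 0.036  1.57  -0.036] F [-0.6  0.8  0. ] op 0.497
[(71, 0), (66, 0), (61, 0), (55, -1), (53, 11), (53, 28), (53, 42), (53, 55), (50, 58), (46, 59)] [(28, 58), (24, 58), (21, 59), (17, 59)]
[(71, 0), (66, 0), (60, -2), (55, 0), (53, 12), (53, 30), (52, 41), (53, 54), (50, 58), (46, 59)] [(28, 59), (24, 58), (21, 58), (16, 57)]
[(71, -1), (65, 0), (60, 0), (54, -1), (52, 9), (52, 27), (53, 43), (52, 54), (50, 58), (46, 58)] [(28, 58), (24, 58), (20, 58), (17, 59)]
```

Emit:
arm_command([
  [255, -0.5, -4, 0, 0],
  [255, 0, -8, 0, 0],
  [255, 0, -8, 0.5, 0],
  [255, 0, -8, 0.5, 0],
  [255, 0, -8, 0, 0],
  [255, 0, -8, 0, 0],
  [255, 0, 0, 0, 0],
])

```text
t: 5.6
tool_pos: [0.5566, -0.0166, 0.038]
tool_rot: [0.037, 1.571, -0.039]
force: [0.2, -0.5, -1.0]
opening: 0.502
```

Run:
```python
from h import *
st();tilt('w7')
```

```text
t 5.6 f (np.float64(-0.2), np.float64(194.6)) z 38.0 rot [ 0.037  1.571 -0.039] F [ 0.2 -0.5 -1. ] op 0.502
[(24, -1), (19, 0), (13, -1), (8, 0), (6, 10), (6, 27), (6, 43), (7, 57), (3, 58), (0, 59)] [(-18, 58), (-22, 58), (-25, 59), (-29, 58)]
[(24, -1), (19, 0), (13, -1), (8, 0), (6, 13), (6, 28), (6, 43), (6, 56), (4, 59), (0, 59)] [(-18, 59), (-21, 59), (-25, 59), (-29, 59)]
[(24, -1), (18, 0), (13, -1), (7, -1), (5, 10), (5, 28), (5, 42), (6, 55), (3, 57), (0, 59)] [(-19, 57), (-22, 58), (-26, 58), (-29, 59)]
```

View pics/w7.png

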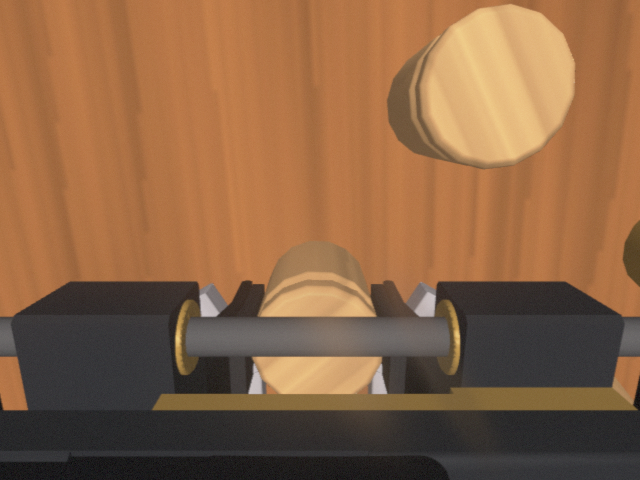

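Emit:
arm_command([
  [255, 0, -8, 0, 0],
  [255, 0, -8, 0, 0],
  [255, 0, -8, 0, 0],
  [255, 0, -8, 0, 0],
  [255, 0, -8, 0, 0],
  [255, 0, -8, 0, 0],
  [255, 0, -8, 0, 0],
  [255, 0, 0, 0, 0],
])

```text
t: 6.32
tool_pos: [0.554, -0.0722, 0.0381]
tool_rot: [0.037, 1.57, -0.039]
force: [-0.2, -0.1, -0.7]
opening: 0.499
```

Run:
```python
from h import *
st();tilt('w8')
```

```text
t 6.32 f (np.float64(-0.2), np.float64(138.9)) z 38.1 rot [ 0.037  1.57  -0.039] F [-0.2 -0.1 -0.7] op 0.499
[(-30, -1), (-36, -1), (-41, -1), (-47, 0), (-49, 9), (-48, 29), (-48, 43), (-49, 55), (-51, 58), (-55, 59)] [(-73, 59), (-77, 59), (-81, 58), (-84, 59)]
[(-31, 0), (-36, -1), (-41, 0), (-47, -1), (-49, 12), (-49, 29), (-49, 43), (-49, 56), (-51, 59), (-56, 58)] [(-73, 59), (-77, 59), (-81, 58), (-84, 59)]
[(-31, -1), (-36, 0), (-42, 0), (-47, 0), (-49, 10), (-49, 29), (-49, 43), (-49, 56), (-51, 59), (-55, 59)] [(-74, 58), (-77, 59), (-81, 59), (-85, 59)]
```

View pics/w8.png

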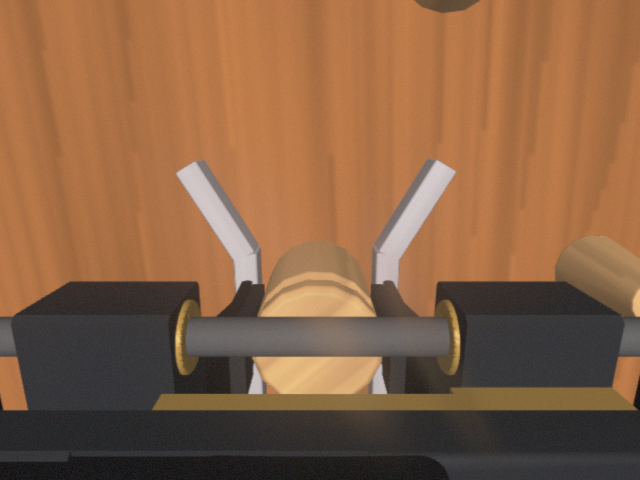

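Emit:
arm_command([
  [255, 0, -10, 0, 0],
  [255, 0, -10, 0, 0],
  [255, 0, -10, 0, 0],
  [255, 0, -10, 0, 0],
  [255, 0, -10, 0, 0],
  [255, 0, -10, 0, 0],
  [255, 0, -5, 0, 0],
  [255, 0, 0, 0, 0],
])

```text
t: 7.03
tool_pos: [0.5511, -0.1366, 0.0381]
tool_rot: [0.037, 1.57, -0.038]
force: [0.4, 0.4, -1.4]
opening: 0.499
```

Run:
```python
from h import *
c=dict(np.load('/tmp/w8.npz'))
for p in [(259,248),(374,247),(236,252),(397,252),(179,175),(455,170),(200,161),(432,160)]: 
    r=ray(c,*p,.014); print(p,r.round(4),fd(r))
st();tilt('w9')
```

```text
(259, 248) [ 0.5307 -0.0476  0.014 ] (np.float64(-24.6), np.float64(162.4))
(374, 247) [ 0.5782 -0.0495  0.014 ] (np.float64(22.9), np.float64(162.7))
(236, 252) [ 0.521  -0.0489  0.014 ] (np.float64(-34.2), np.float64(160.7))
(397, 252) [ 0.5877 -0.0521  0.014 ] (np.float64(32.5), np.float64(160.5))
(179, 175) [ 0.5016 -0.0163  0.014 ] (np.float64(-55.1), np.float64(192.5))
(455, 170) [ 0.6105 -0.0196  0.014 ] (np.float64(53.9), np.float64(194.0))
(200, 161) [ 0.5106 -0.0112  0.014 ] (np.float64(-46.4), np.float64(197.9))
(432, 160) [ 0.6014 -0.0153  0.014 ] (np.float64(44.5), np.float64(197.9))
t 7.03 f (np.float64(-0.3), np.float64(74.5)) z 38.1 rot [ 0.037  1.57  -0.038] F [ 0.4  0.4 -1.4] op 0.499
[(-95, -2), (-100, 0), (-106, -1), (-111, -1), (-113, 11), (-113, 29), (-113, 43), (-113, 56), (-116, 58), (-120, 58)] [(-138, 59), (-141, 59), (-145, 59), (-149, 59)]
[(-95, -1), (-101, -1), (-106, -1), (-111, -1), (-113, 12), (-113, 30), (-113, 43), (-113, 56), (-116, 59), (-120, 59)] [(-138, 59), (-142, 58), (-146, 58), (-149, 59)]
[(-95, -1), (-101, -1), (-106, -1), (-112, 0), (-114, 10), (-114, 29), (-114, 42), (-113, 56), (-116, 60), (-120, 59)] [(-138, 59), (-143, 58), (-145, 59), (-150, 58)]
```

View pics/w9.png

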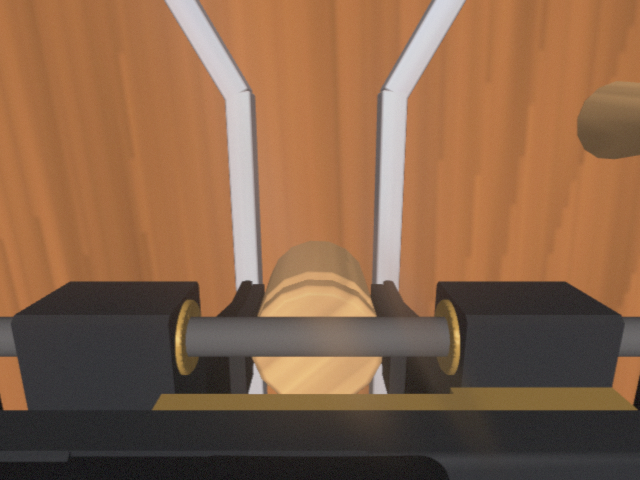

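Emit:
arm_command([
  [40, 0, 0, 0, 0],
  [40, 0, 0, 0, 0],
  [40, 0, 0, 0, 0],
  [40, 0, 0, 0, 0],
  [40, -20, 0, 0, 0],
  [40, -35, 0, 0, 0],
  [40, -35, 5, 0, 0],
  [40, 0, 30, 8, 0],
  [40, 0, 37, 10, 0],
  [40, 0, 37, 10, 0],
  [40, 0, 37, 10, 0],
  [40, 0, 35, 8, 0],
  [40, 0, 20, 5, 0],
  [40, 0, 0, 0, 0],
  [40, 0, 0, 0, 0],
])

```text
t: 8.33
tool_pos: [0.6112, 0.0663, 0.1279]
tool_rot: [0.032, 1.571, -0.032]
force: [0.4, -0.8, -0.6]
opening: 0.843
```

Run:
```python
from h import *
st()
for n in ('wrist','scene'): tops(cap(n,n+'10'))
```

```text
t 8.33 f (np.float64(50.6), np.float64(279.9)) z 127.9 rot [ 0.032  1.571 -0.032] F [ 0.4 -0.8 -0.6] op 0.843
top px [164.  39.] n 6648 world 544 183 r 22 feeder (np.float64(-22.2), np.float64(393.1))
top px [317. 273.] n 4886 world 610 62 r 22 feeder (np.float64(50.1), np.float64(275.9))
top px [253. 238.] n 198 world 553 -137 r 23 feeder (np.float64(1.3), np.float64(74.6))
top px [600. 253.] n 508 world 582 659 r 133 feeder (np.float64(-5.1), np.float64(871.1))
top px [392. 243.] n 216 world 545 180 r 25 feeder (np.float64(-20.1), np.float64(390.5))
top px [486. 245.] n 63 world 536 392 r 59 feeder (np.float64(-39.3), np.float64(602.2))
top px [336. 260.] n 223 world 613 60 r 22 feeder (np.float64(52.3), np.float64(273.6))
```

View pics/scene10.png

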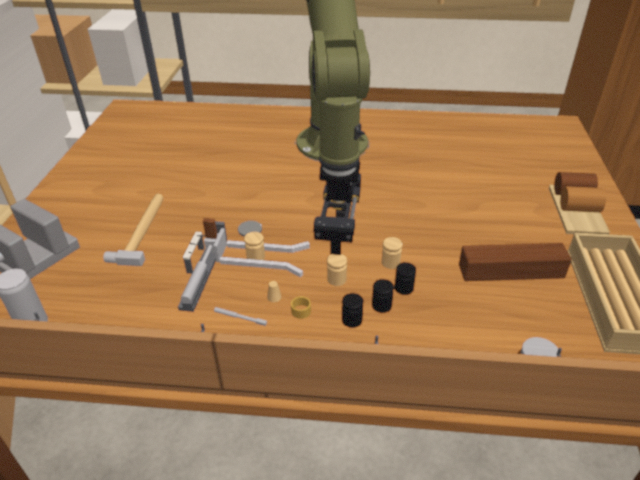

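Emit:
arm_command([
  [40, 30, -4, 0, 0],
  [40, 35, 0, 0, 0],
  [40, 20, 0, 0, 0],
  [40, 5, 0, 0, 0],
  [40, 0, 0, 0, 0],
  [255, 0, 0, 0, 0],
  [255, 0, 0, 0, 0],
  [255, 0, 0, 0, 0],
  [255, 0, 0, 0, 0],
  [255, 0, 0, 0, 0],
  [255, 0, 0, 0, 0],
  [255, 0, 0, 0, 0],
  [255, 0, 0, 0, 0],
  [255, 0, 0, 0, 0],
])

```text
t: 9.6
tool_pos: [0.6116, 0.0602, 0.0388]
tool_rot: [0.035, 1.57, -0.035]
force: [-1.2, -0.1, 6.0]
opening: 0.5
```

Run:
```python
from h import *
st();tilt('w11')
```

```text
t 9.6 f (np.float64(51.3), np.float64(273.8)) z 38.8 rot [ 0.035  1.57  -0.035] F [-1.2 -0.1  6. ] op 0.5
[(101, 0), (96, -1), (90, -1), (85, -1), (83, 12), (83, 31), (82, 43), (83, 55), (80, 58), (76, 58)] [(58, 59), (54, 59), (49, 57), (45, 57)]
[(101, -1), (95, -1), (90, 0), (84, 0), (83, 15), (83, 32), (83, 44), (83, 58), (80, 58), (76, 59)] [(57, 58), (53, 58), (50, 59), (45, 57)]
[(100, -2), (95, 0), (90, -1), (84, -1), (82, 12), (82, 30), (82, 44), (82, 55), (79, 59), (75, 58)] [(57, 58), (54, 60), (50, 59), (45, 58)]
```

Emit:
arm_command([
  [90, 0, 0, 0, 0],
  [90, 0, 2, -1, 0],
  [90, 0, 0, 0, 0],
  [90, 0, 0, 0, 0],
  [255, 0, 0, 0, 0],
  [255, 0, 0, 0, 0],
  [255, 0, 0, 0, 0],
  [255, 0, 0, 0, 0],
  [255, -0.5, 0, 0, 0],
  [255, 0, 0, 0, 0],
])

```text
t: 10.48
tool_pos: [0.6102, 0.0622, 0.0386]
tool_rot: [0.035, 1.571, -0.035]
force: [-0.3, -0.2, -1.2]
opening: 0.5
```

Run:
```python
from h import *
st()
```

```text
t 10.48 f (np.float64(49.8), np.float64(275.7)) z 38.6 rot [ 0.035  1.571 -0.035] F [-0.3 -0.2 -1.2] op 0.5
```

Emit:
arm_command([
  [255, 0, -4, -3, 0],
  [255, 0, -9, -7, 0],
  [255, 0, -9, -7, 0],
  [255, 0, -9, -7, 0],
  [255, 0, -9, -7, 0],
  [255, 0, -9, -7, 0],
  [255, 0, -9, -7, 0],
  [255, 0, -9, -5, 0],
  [255, 0, 0, 0, 0],
])

```text
t: 11.23
tool_pos: [0.5558, -0.0056, 0.0385]
tool_rot: [0.037, 1.571, -0.039]
force: [0.5, 0.2, -0.9]
opening: 0.498
```

Run:
```python
from h import *
st();tilt('w12')
```

```text
t 11.23 f (np.float64(-1.4), np.float64(205.6)) z 38.5 rot [ 0.037  1.571 -0.039] F [ 0.5  0.2 -0.9] op 0.498
[(35, -1), (30, -2), (24, -1), (19, 0), (15, 5), (16, 24), (15, 38), (14, 46), (14, 58), (11, 60)] [(-6, 60), (-11, 59), (-15, 57), (-18, 58)]
[(35, 0), (29, -2), (24, 0), (18, -2), (16, 8), (16, 26), (16, 41), (16, 52), (14, 59), (10, 60)] [(-7, 59), (-11, 59), (-15, 58), (-18, 59)]
[(35, 0), (29, -1), (24, 0), (18, 0), (14, 5), (14, 22), (15, 38), (13, 45), (13, 57), (10, 59)] [(-7, 59), (-11, 59), (-14, 60), (-18, 59)]
```

View pics/w12.png

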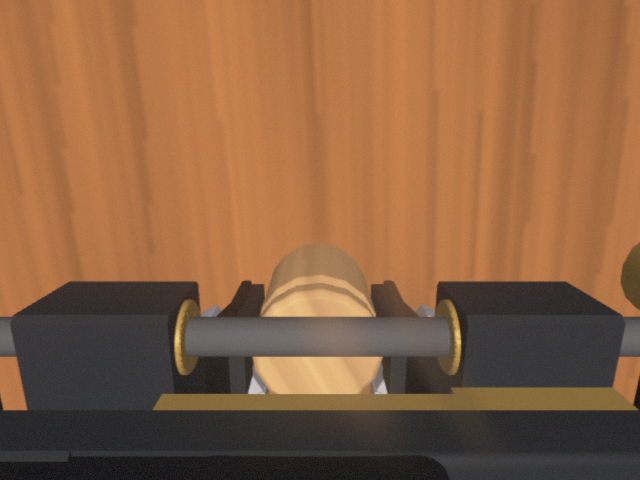

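Emit:
arm_command([
  [255, 0, -6, 0.5, 0],
  [255, 0, -10, 0.5, 0],
  [255, 0, -10, 0, 0],
  [255, 0, -10, 0, 0],
  [255, 0, -10, 0, 0],
  [255, 0, -10, 0, 0],
  [255, 0, -10, 0, 0],
  [255, 0, -10, 0, 0],
  [255, 0, -6, 0, 0],
  [255, 0, -6, 0, 0],
  [255, 0, -6, 0, 0],
  [255, 0, -6, 0, 0],
  [255, 0, 0, 0, 0],
])

```text
t: 12.37
tool_pos: [0.5537, -0.104, 0.0386]
tool_rot: [0.036, 1.57, -0.037]
force: [0.4, -0.9, -1.0]
opening: 0.503
```

Run:
```python
from h import *
st();tilt('w13')
c=cap('scene','scene13')
for n in ('side',):c=cap(n,n+'13')
im=cv2.imread('pics/side13.png')[160:340,230:430];a=cv2.resize(im,None,fx=2,fy=2.2)
im=cv2.imread('pics/scene13.png')[190:300,170:330];b=cv2.resize(im,(400,396))
cv2.imwrite('pics/ab13.png',np.hstack([a,b]))
```

```text
t 12.37 f (np.float64(0.9), np.float64(107.1)) z 38.6 rot [ 0.036  1.57  -0.037] F [ 0.4 -0.9 -1. ] op 0.503
[(-62, 0), (-68, 0), (-73, -1), (-78, 0), (-82, 5), (-82, 24), (-82, 39), (-84, 45), (-83, 59), (-87, 59)] [(-106, 58), (-109, 60), (-113, 59), (-117, 59)]
[(-62, 0), (-68, -1), (-34, 182), (-79, -1), (-82, 8), (-82, 26), (-82, 40), (-82, 53), (-83, 59), (-87, 60)] [(-105, 59), (-109, 59), (-114, 58), (-117, 58)]
[(-63, 0), (-68, 0), (-74, 0), (-79, 0), (-83, 4), (-83, 24), (-83, 38), (-85, 45), (-84, 58), (-87, 61)] [(-105, 60), (-109, 60), (-113, 59), (-117, 59)]
```

View pics/ab13.png

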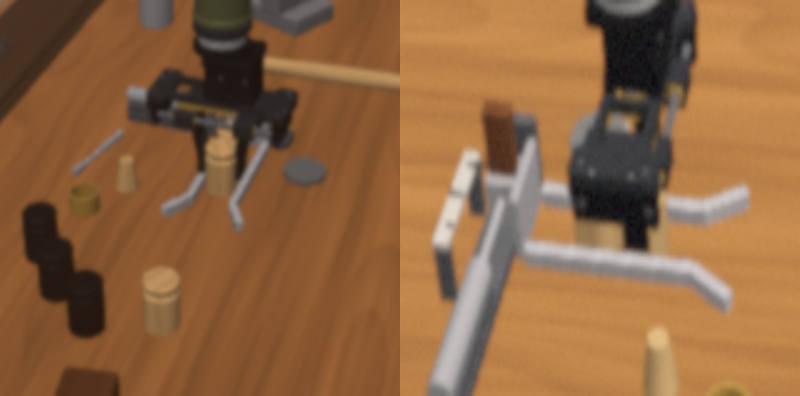

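Emit:
arm_command([
  [255, 0, -6, 0, 0],
  [255, 0, -6, 0, 0],
  [255, 0, -6, 0, 0],
  [255, 0, -6, 0, 0],
  [255, 0, -5, 0, 0],
  [255, 0, 0, 0, 0],
  [40, 0, 0, 0, 0],
  [40, 0, 0, 0, 0],
  [40, 0, 0, 0, 0],
  [40, 0, 0, 0, 0],
  [40, -20, 0, 0, 0],
  [40, -35, 0, 0, 0],
  [40, -35, 5, 0, 0],
  [40, 0, 30, -2, 0],
  [40, 0, 37, -3, 0],
  [40, 0, 37, -3, 0],
  [40, 0, 37, -3, 0],
  [40, 0, 37, -3, 0],
  [40, 0, 37, -3, 0],
  [40, 0, 37, -3, 0],
])

```text
t: 14.18
tool_pos: [0.5437, 0.1282, 0.1289]
tool_rot: [0.035, 1.57, -0.035]
force: [0.4, 0.7, -0.2]
opening: 0.845
```

Emit:
arm_command([
  [80, 0, 35, -2, 0],
  [80, 0, 20, 0, 0],
  [80, 0, 0, 0, 0],
  [80, 0, 0, 0, 0],
])

```text
t: 14.52
tool_pos: [0.544, 0.1831, 0.1285]
tool_rot: [0.032, 1.571, -0.032]
force: [0.2, -0.8, -0.0]
opening: 0.703
```

Run:
```python
from h import *
st()
for n in ('wrist','scene'): tops(cap(n,n+'14'))
```

```text
t 14.52 f (np.float64(-21.7), np.float64(393.5)) z 128.5 rot [ 0.032  1.571 -0.032] F [ 0.2 -0.8 -0. ] op 0.703
top px [317. 267.] n 4912 world 544 182 r 22 feeder (np.float64(-22.1), np.float64(392.8))
top px [244. 237.] n 409 world 550 -156 r 43 feeder (np.float64(-0.7), np.float64(55.3))
top px [600. 253.] n 516 world 584 657 r 132 feeder (np.float64(-3.5), np.float64(869.2))
top px [392. 243.] n 216 world 544 178 r 25 feeder (np.float64(-21.2), np.float64(388.2))
top px [486. 245.] n 69 world 535 391 r 57 feeder (np.float64(-40.0), np.float64(601.2))
```

View pics/wrist14.png

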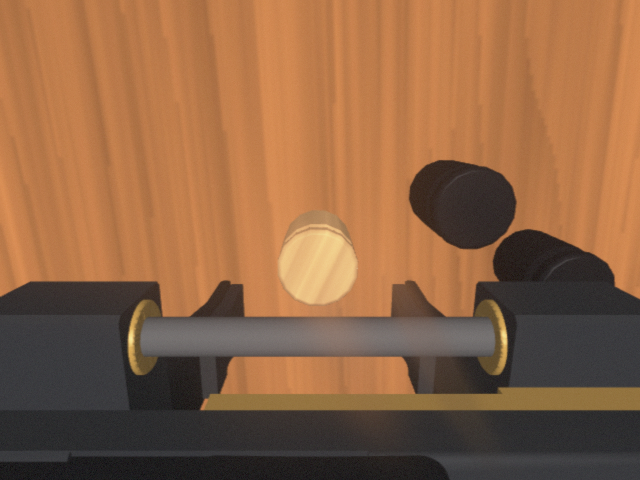

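Emit:
arm_command([
  [90, 30, -1, 0, 0],
  [90, 35, 0, 0, 0],
  [90, 20, 0, 0, 0],
  [90, 5, 0, 0, 0],
  [90, 0, 0, 0, 0],
  [90, 0, 0, 0, 0],
  [255, 0, 0, 0, 0],
  [255, 0, 0, 0, 0],
  [255, 0, 0, 0, 0],
  [255, 0, 0, 0, 0],
  [255, -0.5, 0, 0, 0],
  [255, 0, 0, 0, 0],
])

```text
t: 15.62
tool_pos: [0.5453, 0.1805, 0.0401]
tool_rot: [0.036, 1.568, -0.035]
force: [-0.2, 0.6, 5.2]
opening: 0.497
```

Run:
```python
from h import *
st();tilt('w15')
```

```text
t 15.62 f (np.float64(-20.3), np.float64(391.0)) z 40.1 rot [ 0.036  1.568 -0.035] F [-0.2  0.6  5.2] op 0.497
[(221, 0), (216, -1), (210, 0), (205, 0), (203, 14), (203, 32), (203, 45), (203, 56), (200, 59), (195, 58)] [(177, 58), (173, 59), (169, 58), (165, 58)]
[(221, 0), (215, 0), (210, -1), (204, -1), (203, 15), (203, 33), (202, 44), (203, 56), (199, 58), (195, 57)] [(176, 57), (173, 58), (170, 59), (166, 59)]
[(220, -1), (215, 0), (209, -1), (204, 0), (203, 14), (203, 32), (202, 43), (203, 57), (199, 58), (194, 57)] [(176, 58), (173, 58), (169, 58), (165, 58)]
```

Emit:
arm_command([
  [90, 0, 0, 0, 0],
  [90, 0, 1, -1, 0],
  [90, 0, 0, 0, 0],
  [90, 0, 0, 0, 0],
  [255, 0, 0, 0, 0],
  [255, 0, 0, 0, 0],
  [255, 0, 0, 0, 0],
  [255, 0, 0, 0, 0],
  [255, -0.5, 0, 0, 0],
  [255, 0, 0, 0, 0],
])

```text
t: 16.5
tool_pos: [0.5434, 0.1812, 0.0395]
tool_rot: [0.035, 1.571, -0.035]
force: [-0.5, -0.3, -1.0]
opening: 0.499
```

Run:
```python
from h import *
st()
```

```text
t 16.5 f (np.float64(-22.3), np.float64(391.6)) z 39.5 rot [ 0.035  1.571 -0.035] F [-0.5 -0.3 -1. ] op 0.499
```

Good. Slide C from (−22, 392) to (0, 205).

Emit:
arm_command([
  [255, 0, -5, 0.5, 0],
  [255, 0, -12, 1.5, 0],
  [255, 0, -12, 1.5, 0],
  [255, 0, -12, 1.5, 0],
  [255, 0, -12, 1.5, 0],
  [255, 0, -12, 1.5, 0],
  [255, 0, -12, 1.5, 0],
  [255, 0, -12, 1.5, 0],
  [255, 0, -12, 1.5, 0],
  [255, 0, -12, 1.5, 0],
  [255, 0, -12, 1.5, 0],
  [255, 0, -12, 1.5, 0],
  [255, 0, -12, 1.5, 0],
  [255, 0, -12, 1.5, 0],
  [255, 0, -12, 1.5, 0],
  [255, 0, -9, 0.5, 0],
  [255, 0, -5, 0, 0],
  [255, 0, 0, 0, 0],
])

```text
t: 18.0
tool_pos: [0.557, -0.0083, 0.0395]
tool_rot: [0.036, 1.571, -0.037]
force: [-0.2, -0.8, -0.1]
opening: 0.503
```

Run:
```python
from h import *
st();tilt('w16')
```

```text
t 18.0 f (np.float64(-0.1), np.float64(202.9)) z 39.5 rot [ 0.036  1.571 -0.037] F [-0.2 -0.8 -0.1] op 0.503
[(32, -1), (27, 0), (22, 0), (16, 0), (14, 10), (14, 28), (14, 43), (14, 56), (11, 58), (7, 58)] [(-10, 59), (-14, 59), (-18, 59), (-22, 59)]
[(32, -1), (27, -1), (21, -1), (15, -2), (14, 11), (14, 29), (13, 43), (14, 55), (11, 60), (7, 59)] [(-10, 60), (-14, 59), (-18, 59), (-22, 59)]
[(32, 0), (26, 0), (21, -1), (16, 0), (13, 10), (13, 28), (13, 42), (13, 55), (11, 59), (7, 60)] [(-11, 59), (-14, 59), (-18, 59), (-22, 58)]
```

View pics/w16.png

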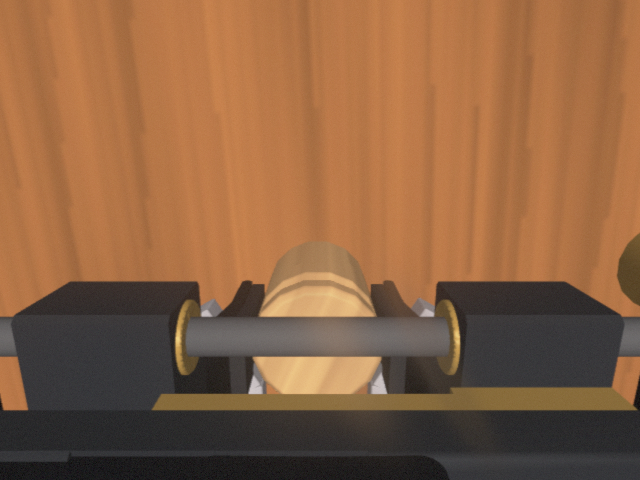

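Emit:
arm_command([
  [255, 0, -6, 0, 0],
  [255, 0, -10, 0, 0],
  [255, 0, -10, 0, 0],
  [255, 0, -10, 0, 0],
  [255, 0, -10, 0, 0],
  [255, 0, -10, 0, 0],
  [255, 0, -10, 0, 0],
  [255, 0, -8, 0, 0],
  [255, 0, -6, 0, 0],
  [255, 0, -5, 0, 0],
  [255, 0, 0, 0, 0],
  [255, 0, 0, 0, 0],
])

```text
t: 19.05
tool_pos: [0.5533, -0.0914, 0.0396]
tool_rot: [0.036, 1.57, -0.035]
force: [0.4, -0.2, -1.1]
opening: 0.503
```

Run:
```python
from h import *
st();tilt('w17')
c=cap('scene','scene17');tops(c)
im=cv2.imread('pics/scene17.png')[200:290,175:320];cv2.imwrite('pics/s17.png',cv2.resize(im,None,fx=5,fy=5,interpolation=cv2.INTER_CUBIC))
```

```text
t 19.05 f (np.float64(-0.1), np.float64(119.7)) z 39.6 rot [ 0.036  1.57  -0.035] F [ 0.4 -0.2 -1.1] op 0.503
[(-50, 0), (-55, -1), (-60, 0), (-66, 0), (-68, 11), (-69, 28), (-69, 42), (-68, 55), (-71, 59), (-75, 59)] [(-94, 58), (-97, 59), (-101, 59), (-104, 59)]
[(-50, -1), (-56, -1), (-61, 0), (-67, -2), (-68, 13), (-68, 29), (-68, 44), (-68, 56), (-71, 60), (-75, 59)] [(-93, 59), (-97, 59), (-101, 59), (-105, 58)]
[(-50, 0), (-56, 0), (-61, 0), (-67, -1), (-69, 10), (-69, 27), (-69, 43), (-69, 54), (-71, 58), (-75, 59)] [(-94, 58), (-98, 59), (-101, 59), (-105, 59)]
top px [233. 236.] n 201 world 550 -179 r 23 feeder (np.float64(0.5), np.float64(32.1))
top px [600. 253.] n 512 world 584 659 r 131 feeder (np.float64(-3.4), np.float64(870.6))
top px [487. 245.] n 68 world 533 395 r 59 feeder (np.float64(-42.7), np.float64(604.9))
```

View pics/s17.png

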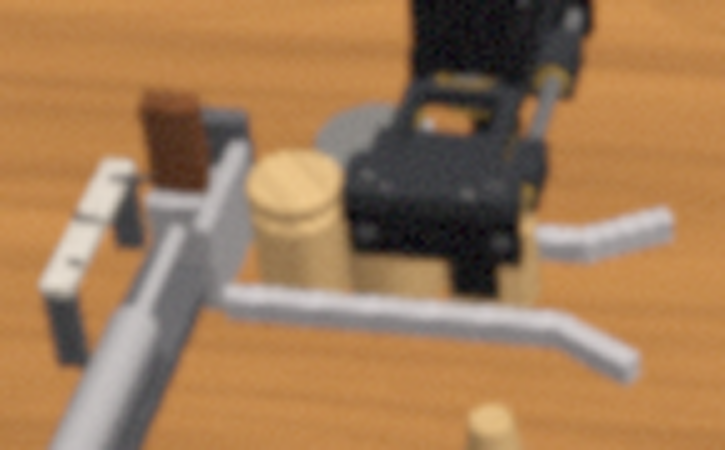

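Emit:
arm_command([
  [255, 0, -3, 0, 0],
  [255, 0, -3, 0, 0],
  [255, 0, -1, 0, 0],
  [255, 0, 0, 0, 0],
  [255, 0, 0, 0, 0],
])

```text
t: 19.57
tool_pos: [0.5529, -0.0986, 0.0396]
tool_rot: [0.035, 1.57, -0.036]
force: [-0.5, -0.5, -1.3]
opening: 0.497
```

Run:
```python
from h import *
st();c=cap('scene','scene18');tops(c)
```

```text
t 19.57 f (np.float64(-0.1), np.float64(112.5)) z 39.6 rot [ 0.035  1.57  -0.036] F [-0.5 -0.5 -1.3] op 0.497
top px [231. 236.] n 193 world 550 -186 r 23 feeder (np.float64(0.5), np.float64(24.9))
top px [600. 253.] n 506 world 584 658 r 131 feeder (np.float64(-3.3), np.float64(870.2))
top px [486. 245.] n 68 world 535 393 r 59 feeder (np.float64(-40.5), np.float64(602.5))
```

Emit:
arm_command([
  [255, 0, -1, 0, 0],
  [255, 0, -1, 0, 0],
  [255, 0, 0, 0, 0],
  [255, 0, 0, 0, 0],
])

```text
t: 19.95
tool_pos: [0.5529, -0.1005, 0.0396]
tool_rot: [0.035, 1.57, -0.035]
force: [-0.4, 0.1, -1.1]
opening: 0.498
```

Run:
```python
from h import *
st();c=cap('scene','scene19');tops(c);tilt('w19',(318,))
im=cv2.imread('pics/scene19.png')[200:290,175:320];cv2.imwrite('pics/s19.png',cv2.resize(im,None,fx=5,fy=5,interpolation=cv2.INTER_CUBIC))
```

```text
t 19.95 f (np.float64(-0.1), np.float64(110.6)) z 39.6 rot [ 0.035  1.57  -0.035] F [-0.4  0.1 -1.1] op 0.498
top px [230. 236.] n 188 world 550 -188 r 23 feeder (np.float64(0.5), np.float64(22.9))
top px [600. 253.] n 508 world 582 660 r 133 feeder (np.float64(-5.3), np.float64(872.1))
top px [486. 245.] n 73 world 534 393 r 59 feeder (np.float64(-41.6), np.float64(602.6))
[(-59, -1), (-65, 0), (-70, -1), (-75, 0), (-78, 11), (-78, 29), (-77, 44), (-78, 55), (-80, 60), (-84, 59)] [(-103, 59), (-106, 59), (-110, 59), (-114, 58)]
```

View pics/s19.png

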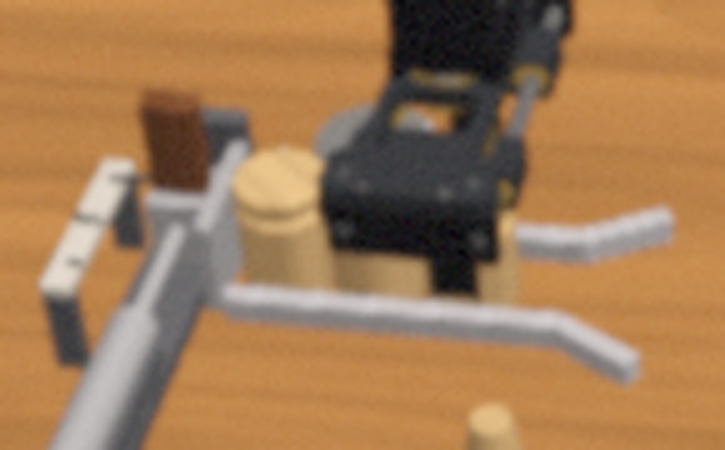

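Emit:
arm_command([
  [255, 0, -1, 0, 0],
  [255, 0, -1, 0, 0],
  [255, 0, 0, 0, 0],
  [255, 0, 0, 0, 0],
])

```text
t: 20.38
tool_pos: [0.5528, -0.1026, 0.0396]
tool_rot: [0.035, 1.57, -0.036]
force: [0.6, -0.6, -0.6]
opening: 0.499
```

Run:
```python
from h import *
st();c=cap('scene','scene20');tops(c);tilt('w20',(318,))
```

```text
t 20.38 f (np.float64(-0.1), np.float64(108.5)) z 39.6 rot [ 0.035  1.57  -0.036] F [ 0.6 -0.6 -0.6] op 0.499
top px [229. 235.] n 185 world 550 -190 r 24 feeder (np.float64(0.9), np.float64(21.5))
top px [600. 253.] n 510 world 583 659 r 132 feeder (np.float64(-4.0), np.float64(870.6))
top px [486. 245.] n 72 world 534 392 r 60 feeder (np.float64(-41.4), np.float64(601.8))
[(-61, -1), (-67, 0), (-72, -1), (-78, -1), (-80, 12), (-79, 30), (-80, 43), (-80, 55), (-83, 58), (-87, 58)] [(-105, 58), (-108, 59), (-112, 59), (-116, 59)]
```

Emit:
arm_command([
  [255, 0, -1, 0, 0],
  [255, 0, 0, 0, 0],
  [255, 0, 0, 0, 0],
])

```text
t: 20.73
tool_pos: [0.5528, -0.103, 0.0396]
tool_rot: [0.035, 1.57, -0.035]
force: [0.0, 1.7, -0.6]
opening: 0.501
```

Run:
```python
from h import *
st()
```

```text
t 20.73 f (np.float64(-0.1), np.float64(108.1)) z 39.6 rot [ 0.035  1.57  -0.035] F [ 0.   1.7 -0.6] op 0.501
```

Emit:
arm_command([
  [40, 0, 0.5, 0, 0],
  [40, 0, 0, 0, 0],
  [40, 0, 0, 0, 0],
  [40, 0, 0, 0, 0],
  [40, -15, 0, 0, 0],
  [40, -35, 0, 0, 0],
  [40, -40, 0, 0, 0],
  [40, -40, 0, 0, 0],
  [40, 0, 0, 0, 0],
  [40, 0, 0, 0, 0],
])

```text
t: 21.57
tool_pos: [0.5548, -0.1034, 0.1729]
tool_rot: [0.035, 1.564, -0.036]
force: [0.4, -0.6, -0.7]
opening: 0.843
```

Run:
```python
from h import *
st()
for n in ('wrist','scene','side'):
    c=cap(n,n+'21');tops(c)
    if n=='wrist':continue
    P=pts(c);m=(c['depth']>0)&(P[...,2]>.07)&(P[...,2]<.103)&(abs(P[...,0]-.548)<.03)&(abs(P[...,1]+.233)<.04)
    q=(P[m][:,:2]-O)@np.stack([X,Y],1)*1000; z=P[m][:,2]
    print('tab',len(q),np.percentile(q,[2,98],0).round(1)); t=z>.0975;print('top',t.sum(),q[t].mean(0).round(1),np.percentile(q[t],[2,98],0).round(1) if t.sum() else '')
im=cv2.imread('pics/scene21.png')[190:300,175:320];a=cv2.resize(im,(400,400))
im=cv2.imread('pics/side21.png')[170:280,300:420];b=cv2.resize(im,(400,400))
cv2.imwrite('pics/ab21.png',np.hstack([a,b]))
```

```text
t 21.57 f (np.float64(1.9), np.float64(107.8)) z 172.9 rot [ 0.035  1.564 -0.036] F [ 0.4 -0.6 -0.7] op 0.843
top px [313. 264.] n 5807 world 551 -119 r 39 feeder (np.float64(-0.8), np.float64(92.3))
top px [312. 372.] n 1845 world 548 -189 r 22 feeder (np.float64(-1.5), np.float64(22.4))
top px [248. 237.] n 601 world 552 -146 r 64 feeder (np.float64(1.4), np.float64(65.3))
top px [600. 253.] n 510 world 584 659 r 132 feeder (np.float64(-2.9), np.float64(870.9))
top px [486. 245.] n 67 world 534 392 r 58 feeder (np.float64(-41.3), np.float64(601.5))
tab 171 [[ -6.5 -35.9]
 [  9.4 -11. ]]
top 48 [  1.1 -22.3] [[ -7.3 -35.1]
 [  8.  -10.3]]
top px [345. 220.] n 312 world 560 -145 r 68 feeder (np.float64(8.9), np.float64(66.5))
top px [221. 427.] n 646 world 586 643 r 122 feeder (np.float64(-0.6), np.float64(855.0))
top px [145. 470.] n 362 world 634 721 r 66 feeder (np.float64(43.6), np.float64(935.1))
tab 35 [[ -6.9 -25.2]
 [  8.   -3.6]]
top 2 [ 4.3 -9.5] [[  3.  -13.6]
 [  5.6  -5.4]]
```

View pics/ab21.png

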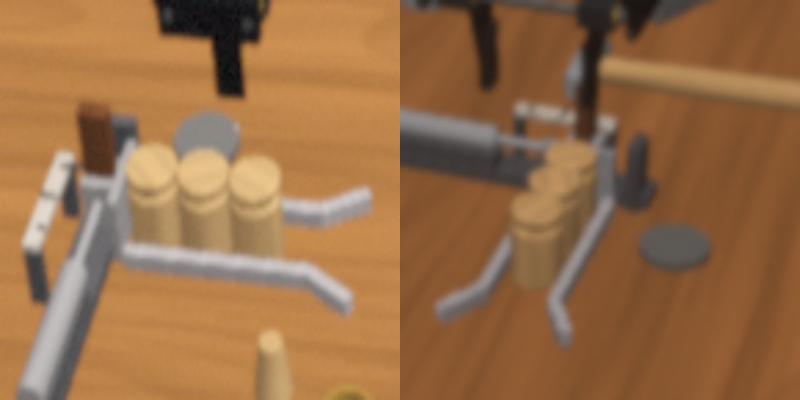

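View pics/wrist21.png

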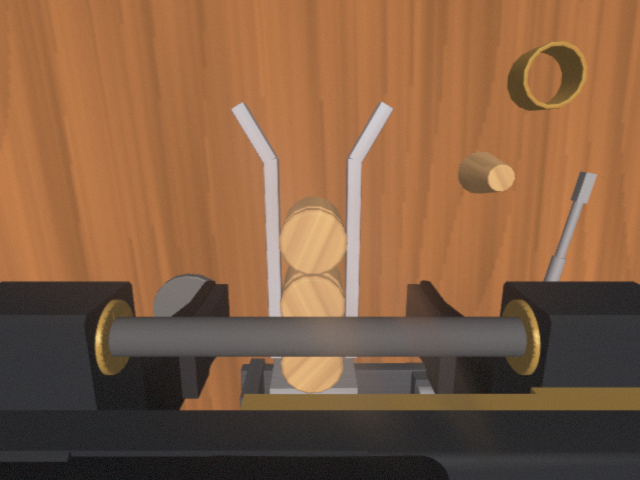

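Emit:
arm_command([
  [40, 0, -20, 0, 0],
  [40, 0, -30, -0.5, 0],
  [40, 0, -30, -0.5, 0],
  [40, 0, -30, -0.5, 0],
  [40, 0, -20, 0, 0],
  [100, 0, 0, 0, 0],
  [100, 10, 0, 0, 0],
  [100, 25, 0, 0, 0],
  [100, 25, 0, 0, 0],
  [100, 20, 0, 0, 0],
  [100, 7, 0, 0, 0],
  [100, 0, 0, 0, 0],
  [100, 0, 0, 0, 0],
], grip_force=30)

```text
t: 22.8
tool_pos: [0.5454, -0.2316, 0.0821]
tool_rot: [0.035, 1.571, -0.034]
force: [0.5, 0.1, 0.8]
opening: 0.609
```

Run:
```python
from h import *
st()
for n in ('scene','side'): c=cap(n,n+'22')
im=cv2.imread('pics/scene22.png')[190:300,175:320];a=cv2.resize(im,(400,400))
im=cv2.imread('pics/side22.png')[170:280,300:420];b=cv2.resize(im,(400,400))
cv2.imwrite('pics/ab22.png',np.hstack([a,b]))
```

```text
t 22.8 f (np.float64(-1.6), np.float64(-20.7)) z 82.1 rot [ 0.035  1.571 -0.034] F [0.5 0.1 0.8] op 0.609
```

View pics/ab22.png

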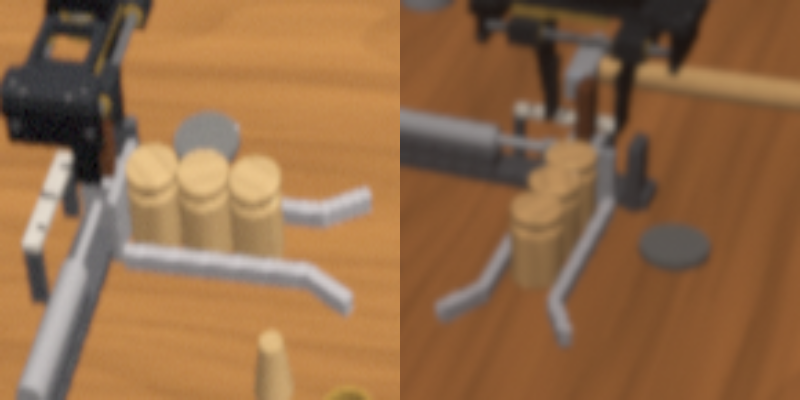

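Emit:
arm_command([
  [100, -4, -1, 2, 0],
  [100, 0, 0, 0, 0],
  [255, 0, 0, 0, 0],
  [255, 0, 0, 0, 0],
  [255, 0, 0, 0, 0],
  [255, 0, 0, 0, 0],
  [255, 0, 0, 0, 0],
  [255, 0, 0, 0, 0],
  [255, 0, 0, 0, 0],
  [255, 0, 0, 0, 0],
  [255, 0, 0, 0, 0],
  [255, 0, 0, 0, 0],
  [255, 0, 0, 0, 0],
])

```text
t: 23.98
tool_pos: [0.547, -0.2338, 0.0865]
tool_rot: [0.035, 1.571, -0.035]
force: [-1.8, 0.4, 0.8]
opening: 0.161
```

Run:
```python
from h import *
st()
```

```text
t 23.98 f (np.float64(0.0), np.float64(-22.8)) z 86.5 rot [ 0.035  1.571 -0.035] F [-1.8  0.4  0.8] op 0.161
```

Emit:
arm_command([
  [255, 0, 0, 2, 0],
  [255, 0, 0, 3, 0],
  [255, 0, 0, 3, 0],
  [255, 0, 0, 3, 0],
  [255, 0, 0, 3, 0],
  [255, 0, 0, 3, 0],
  [255, 0, 0, 3, 0],
  [255, 0, 0, 3, 0],
  [255, 0, 0, 3, 0],
  [255, 0, 0, 3, 0],
  [255, 0, 0, 1, 0],
  [255, 0, 0, 0, 0],
  [255, 0, 0, 0, 0],
])

```text
t: 25.07
tool_pos: [0.575, -0.235, 0.0865]
tool_rot: [0.036, 1.576, -0.035]
force: [-9.5, 1.8, 7.2]
opening: 0.158
```

Run:
```python
from h import *
st()
for n in ('scene','side'):
    c=cap(n,n+'23');tops(c)
im=cv2.imread('pics/scene23.png')[200:290,175:285];a=cv2.resize(im,(400,400),interpolation=cv2.INTER_CUBIC)
im=cv2.imread('pics/side23.png')[170:250,330:410];b=cv2.resize(im,(400,400),interpolation=cv2.INTER_CUBIC)
cv2.imwrite('pics/ab23.png',np.hstack([a,b]))
```

```text
t 25.07 f (np.float64(28.0), np.float64(-22.7)) z 86.5 rot [ 0.036  1.576 -0.035] F [-9.5  1.8  7.2] op 0.158
top px [248. 237.] n 606 world 556 -147 r 65 feeder (np.float64(4.8), np.float64(63.8))
top px [600. 253.] n 514 world 584 660 r 131 feeder (np.float64(-3.2), np.float64(871.3))
top px [501. 244.] n 104 world 527 431 r 96 feeder (np.float64(-50.2), np.float64(640.6))
top px [345. 220.] n 314 world 547 -141 r 67 feeder (np.float64(-3.7), np.float64(70.2))
top px [220. 427.] n 631 world 586 643 r 122 feeder (np.float64(-0.2), np.float64(854.8))
top px [145. 470.] n 356 world 636 721 r 64 feeder (np.float64(45.7), np.float64(934.7))
```

View pics/ab23.png

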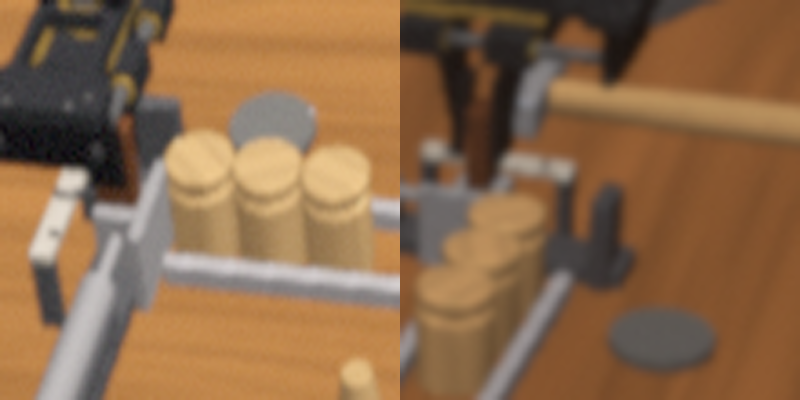

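Emit:
arm_command([
  [255, 0, 0, 1, 0],
  [255, 0, 0, 0.5, 0],
  [255, 0, 0, 0, 0],
  [255, 0, 0, 0, 0],
  [255, 0, 0, 0, 0],
  [255, 0, 0, 0, 0],
  [255, 0, 0, 0, 0],
  [255, 0, 0, 0, 0],
  [255, 0, 0, 0, 0],
  [255, 0, 0, 0, 0],
])

```text
t: 26.0
tool_pos: [0.5762, -0.2351, 0.0865]
tool_rot: [0.037, 1.576, -0.035]
force: [-8.5, 2.7, 7.1]
opening: 0.156
```

Run:
```python
from h import *
st()
c=cap('scene','scene24');c=cap('side','side24')
# plate side view: -x edge of plate at z~.045 plane y=0 ; compare side22 (closed) and side24
for k in ('side21','side24','scene21','scene24'):
    c=dict(np.load('/tmp/%s.npz'%k));P=pts(c);f=(P[...,:2]-O)@np.stack([X,Y],1)*1000
    im=c['image'].astype(int);g=(im.max(-1)-im.min(-1)<35)
    m=(c['depth']>0)&(P[...,2]>.030)&(P[...,2]<.050)&(abs(f[...,1]+2)<6)&(abs(f[...,0])<80)&g
    print(k,m.sum(),np.percentile(f[m][:,0],[2,50,98]).round(1))
im=cv2.imread('pics/scene24.png')[200:290,175:285];a=cv2.resize(im,(400,400),interpolation=cv2.INTER_CUBIC)
im=cv2.imread('pics/side24.png')[170:250,330:410];b=cv2.resize(im,(400,400),interpolation=cv2.INTER_CUBIC)
cv2.imwrite('pics/ab24.png',np.hstack([a,b]))
```

```text
t 26.0 f (np.float64(29.3), np.float64(-22.8)) z 86.5 rot [ 0.037  1.576 -0.035] F [-8.5  2.7  7.1] op 0.156
side21 55 [-53.2 -29.7  30.7]
side24 79 [-51.6  42.6  61.6]
scene21 54 [-44.9  17.6  33.6]
scene24 99 [-44.5  34.7  61. ]
```

View pics/ab24.png

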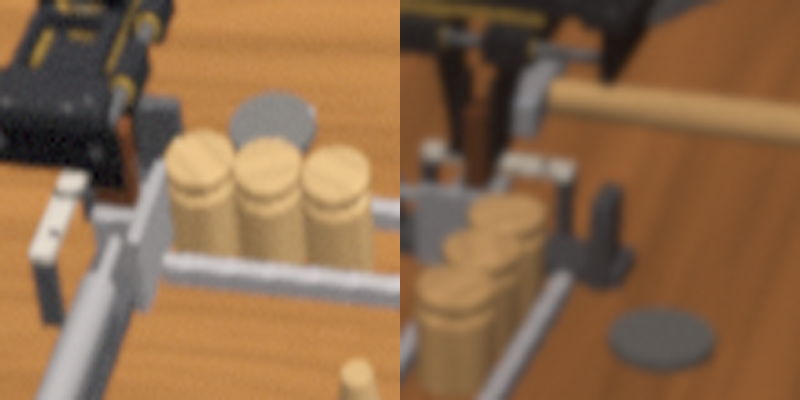

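Run:
```python
from h import *
for n in ('wrist','scene'): tops(cap(n,n+'25'))
st(); print(bot.close_job())
```

```text
top px [238.   8.] n 1211 world 552 -117 r 15 feeder (np.float64(-0.3), np.float64(94.3))
top px [241.  81.] n 10391 world 550 -145 r 22 feeder (np.float64(-1.0), np.float64(65.7))
top px [245. 193.] n 8535 world 548 -189 r 22 feeder (np.float64(-1.3), np.float64(21.9))
top px [248. 237.] n 607 world 552 -148 r 65 feeder (np.float64(0.7), np.float64(63.3))
top px [600. 253.] n 508 world 582 654 r 133 feeder (np.float64(-4.8), np.float64(866.1))
top px [486. 245.] n 72 world 535 395 r 60 feeder (np.float64(-39.9), np.float64(604.4))
t 26.2 f (np.float64(29.3), np.float64(-22.8)) z 86.5 rot [ 0.037  1.576 -0.035] F [-9.8  2.2  5.7] op 0.155
the job is handed in; nothing more can be done
None
```

I slid the three ash plugs one by one into the lane, with the leading one up against the closed shutter. I then pulled the shutter open by its tab and handed the job in at 26.2 s, still holding it there.

**Plugs:** in the last pictures all three stood upright in single file. Measured from the shutter along the lane they were at about 22 mm, 66 mm and 108 mm, within about 1.5 mm of the middle line. The 108 mm figure comes from where I released the third plug, because the wrist view cut part of it off.

**Shutter:** the gripper moved 29.3 mm and the force along the opening direction was about 8.5 to 10 N; the spring should give 9.9 N there. The two camera estimates of the plate's movement disagreed a little: 31 mm from the side and 27 mm from the scene camera. All three are within the 5.5 mm allowance. I could not read the pointer against the mark directly, because the gripper hid it.

**What went wrong on the way:** the first plug tilted to about 0.5 rad on its first slide, close to the 0.6 rad limit, because the fingers were pressing it onto the bench. I backed it off, set it upright and gripped it again without that pressure. None of the later slides showed any visible tilt.

**Bystanders:** I did not touch any of them and they looked unmoved in the pictures, but I did not measure their positions again at the end.

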